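# Feed a measured block through the hatch flap

### The job

Return the measured metal block: slide it across the raised deck with the fingers until it faces the green flap, push it on against the flap and through the opening so that it slides down the chute onto the black pad, and draw the fingers back so that the flap swings shut behind it. Push it steadily along the deck: do not lift the block or bat it, and leave the brass ring on the deck and everything else on the bench where it is.

Things in the scene. Friction and masses are not known exactly. Their poses are not given: they have to be found in the camera images.
- hatch: fixed return hatch, at a different place and yaw each time. Origin at table level straight below the flap's hinge line, in the middle of the opening; x points through the opening (away from the robot), y left along the wall, z up
- deck (a point): middle of the top of the raised deck (hatch x = -98 mm, y = 0): polished low-friction dark steel, 85 mm above the table, from hatch x = -200 to +4 mm, y = +-165 mm, no rim
- mouth (a point): middle of the opening, at deck height, below the hinge. White wall 12 mm thick (hatch x = +-6 mm), 50 mm high above the deck, right across it; one opening, y = +-41 mm, 45 mm high, with a green lintel and closed by the green flap. Two bright guide strips, 16 mm high, funnel to it from about x = -56, y = +-71 mm to x = -3, y = +-42 mm
- pad (a point): middle of the black pad's top, 127 mm beyond the hinge line and 20 mm above the table; 58 mm high end wall behind it. From the deck's edge (hatch x = 4 mm) a polished chute 86 mm wide, open above, drops at 38 degrees to the pad (x = 87 to 169 mm). A block with more than half its length past the deck's edge tips and slides down by itself
- flap_edge (a point): middle of the lower edge of the green steel flap (76 mm wide, 36 mm high, 3 mm thick, 80 g); 4 mm above the deck when it hangs shut
- flap (a joint): angle of the flap about its hinge 42 mm above the deck: 0 hanging shut, growing as the flap swings inward (to hatch +x), at most 1.45; it swings only inward and falls shut by its own weight
- block_center (a point): centre of the loose bright metal block, 11 mm above its underside: 56 mm (its x) by 44 mm (its y) by 22 mm high, with four low studs on the top corners, about 0.3 kg. Starts flat on the deck, 75 to 90 mm left or right of its middle (hatch y), about 105 mm before the flap, its x within 0.25 rad of hatch x
- ring: brass ring gauge, 42 mm outer and 24 mm inner diameter, 18 mm high, lying on the deck beside the block (on the other side); origin at the centre of its underside. To be left alone
- plug: steel plug gauge standing upright on the bench, about 50 mm high, 18 mm thick with a 26 mm head; origin under it. To be left alone
- vblock: dark steel V-block 70 x 45 x 40 mm on the bench; origin at the centre of its underside. To be left alone
- driver: blue-handled screwdriver lying on the bench; origin at its underside. To be left alone
- cleaner: white closed bottle, 48 mm wide and 110 mm high, blue cap, on the bench; origin under it. To be left alone
- dish: white ceramic dish, 90 mm wide, 30 mm high, on the bench; origin under it. To be left alone
- weight: brass cylinder 36 mm wide and 35 mm high on the bench; origin under it. To be left alone
There are look-alikes about, which are no part of the job. Of the things that look like the part that bears block_center, the middle-sized one is meant.

How it is judged:
By the outcome, as a careful person would: the job done as asked, in the order asked, and still so for the second after the job is handed in, with the robot touching nothing.
It also fails if it takes over 58 s, if anything falls off the work surface, if the arm or the gripper's body presses on something with over 40 N, if the wrist force passes 120 N, or if a joint passes its speed limit or range.

### The arm

A 7-joint arm with a two-finger parallel gripper is mounted at the origin on the work surface. World frame = base frame: x ahead of the robot, y to its left, z up, the work surface at z = 0. Lengths are in m, angles in rad, forces in N, time in s.
With the tool pointing down it reaches from about 0.375 to 0.925 m from the base axis. Payload 3.1 kg.
Tool frame: the origin (TCP) lies at the very end of the fingers, on their centre line; the grasp point (between the pads) lies 19 mm behind it; z points along the fingers, y is the line along which they close (so a half turn about z gives the same grasp; the last joint's range is limited). The gripper opens to 85 mm and grips with 20 to 120 N. Pads are 22 mm wide; open, the fingers measure 114 mm over their backs; the gripper's body (76 mm by 85 mm) begins 54 mm behind the grasp point. The pads swing forward as they close: fully open they stand 13 mm farther back than shut.
Start: joints at [-1.28, 0.383, 0.044, 1.598, -0.018, 1.161, -0.05], TCP at [0.246, 0.601, 0.231] pointing down, gripper open.
Joint ranges: [-2.61, 2.61], [-0.41, 2.15], [-1.48, 1.57], [0, 2.5], [-1.57, 4.71], [0.05, 1.97], [-2.85, 2.85]. Speed limits (rad/s): [2.79, 2.79, 3.14, 3.14, 3.14, 3.14, 3.14].

### API

Orientations are given as [roll, pitch, yaw] about the fixed x, y, z axes, in that order (R = Rz(yaw) Ry(pitch) Rx(roll)).
In Python, from plant import read_state, cams, workorder gives the robot as it stands. The module is installed in compiled form; this text tells all that it offers.
- The arm moves only by the tool apply_moves, never from a script. Its argument "targets" is a list of rows, each an object of numbers: "rx", "ry", "rz": the turn, a rotation vector about the tool's x, y, z in rad; "tx", "ty", "tz": the shift along the tool's x, y, z in mm; "jaw": the finger opening in mm, from 0 to 85.4. In form: [{"rx": .., "ry": .., "rz": .., "tx": .., "ty": .., "tz": .., "jaw": ..}, ...]. A call has 1 to 5 rows; each row shifts and turns the commanded pose from where the row before left it, along the tool's axes as they then stand; what a row does not reach is not made up. A row lasts 1/12 s, in which the tool goes at most 41.7 mm and 7.16 degrees, less where a joint would pass 70% of its speed; a pose out of reach is approached as far as the arm can. A call is refused whole if a number of a shift passes 41.7 or a number of a turn 0.125, either way. A call with a gripper value outside its range is refused whole. The fingers move at their own pace and stop on an object; "squeeze" is the grip in N (left out, the last holds). Time passes only in rows, so rows that do not move let the fingers close. It gives the time, the measured TCP pose, the force, the opening and the grip force at its end, in the units of the state.
- read_state(): the state, without advancing time (a new reading comes with each control period).
- cams.grab_frame(name): name is "scene" or "top" or "wrist"; returns the picture (480x640x3 uint8, red, green, blue); there is no depth.
- cams.camera_info(name): a dict with "vfov" (degrees; the focal length in pixels is half the picture's height over the tangent of half this angle, whatever the lens; pixels are square), "cx", "cy" (the principal point, pixels), "R" (3x3) and "t" (3): a world point X has camera coordinates R X + t. Camera axes: x right, y down, z forward; pixel columns grow to the right and rows downward; lengths in m; the calibration is good to about 2 mm. A picture is of the moment at which its call begins: read the wrist's pose just before it. camera_info takes no time and is no camera call; for the wrist camera it gives the pose at the moment of the call.
- workorder.close_job(): hands the job in; it is judged then, once.
Trained networks look in the newest picture that a camera, given by its name, has taken for a name from the list of things; names that differ only in an ending like _2 or _b are one class to them, and where a whole thing is asked for, a point or a joint stands for the part that bears it (a point fixed in the world has none). Each returns a list of dicts, best first, with "score" (0 to 1); they miss things now and then, are a little off and sometimes report something else, mostly with a low value. They report only what shows in the picture. A call takes as long as a camera call. They do not tell look-alikes from the thing itself.
- cams.recognise(thing, camera): "uv" ([column, row] in pixels, amid what is visible of it).
The state is a dict: "clock": time; "joints": joint angles; "joint_velocities": joint speeds; "joint_efforts": joint torques, N m; "position": TCP position; "ee_rot": TCP orientation; "wrist_force": force on the tool from outside, world axes, zero at the start; "moment": the same for the moment, N m; "opening": opening from 0.0 (shut) to 1.0 (fully open); "finger_force": force on a finger pad.
Only numpy, scipy, OpenCV 4.12 (cv2) and the standard library are available. Lean on these libraries where they do the work, as an engineer would, in place of code of your own. Each camera call takes 0.05 s, during which the arm holds its last target. There are 200 camera calls.

## Working session

There is one attempt and no reset: what is moved stays moved. The work goes in short steps, Python scripts to look and compute and a tool call to move; the robot and the scene stay as the last step left them, time stands still between calls to the robot, and variables do not carry over. Pictures are saved under pics/ and viewed, at most 10 in all, crops included, and the job is handed in when it is done.

Besides the shell and the picture viewer there is one more tool, called after "Emit:" as name(argument=value, ...), one argument or row to a line, values as JSON. apply_moves: Moves the arm, as the interface text tells. Its arguments: {"type":"object","properties":{"targets":{"type":"array"},"squeeze":{"type":"number"}},"required":["targets"]}

```bash
mkdir -p pics; ls; cat > h.py <<'E'
import numpy as np, cv2
from plant import read_state, cams, workorder
def K(n):
    i=cams.camera_info(n); f=240/np.tan(np.radians(i['vfov'])/2)
    return i,f
def ray(n,uv,i=None):
    i=i or cams.camera_info(n); f=240/np.tan(np.radians(i['vfov'])/2)
    R=np.array(i['R']);t=np.array(i['t'])
    d=R.T@np.array([(uv[0]-i['cx'])/f,(uv[1]-i['cy'])/f,1]); return -R.T@t,d
def atz(n,uv,z,i=None):
    o,d=ray(n,uv,i); return o+d*(z-o[2])/d[2]
def proj(n,X,i=None):
    i=i or cams.camera_info(n); f=240/np.tan(np.radians(i['vfov'])/2)
    c=np.array(i['R'])@np.array(X)+np.array(i['t']); return np.array([i['cx']+f*c[0]/c[2],i['cy']+f*c[1]/c[2]])
def save(n,name):
    a=cams.grab_frame(n); cv2.imwrite('pics/'+name,a[:,:,::-1]); return a
E
python3 - <<'E'
from h import *
np.set_printoptions(precision=3,suppress=True)
s=read_state(); print(s['clock'],s['position'],s['ee_rot'])
a=save('top','top0.png'); b=save('scene','scene0.png')
for c in('top','scene'):
    i=cams.camera_info(c); print(c,i['vfov'],i['cx'],i['cy'],-np.array(i['R']).T@np.array(i['t']))
    for th in('block_center','ring','flap','flap_edge','hatch','deck'):
        try: print(th,[(np.round(r['uv']),round(r['score'],2)) for r in cams.recognise(th,c)][:4])
        except Exception as e: print(th,e)
E
```

```text
pics
0.0 [0.246 0.601 0.23 ] [-3.139  0.     2.753]
top 42.16117507108061 315.1017053849134 242.07057981263384 [ 0.516 -0.006  1.545]
block_center [(array([255., 206.]), 0.85), (array([212., 316.]), 0.8), (array([268., 282.]), 0.76)]
ring [(array([476., 312.]), 0.75), (array([345., 288.]), 0.51)]
flap []
flap_edge [(array([307., 275.]), 0.71)]
hatch [(array([308., 271.]), 0.71)]
deck [(array([309., 274.]), 0.92)]
scene 47.09665761180231 315.551672131381 239.309776827884 [1.626 0.328 0.857]
block_center [(array([379., 318.]), 0.88), (array([375., 240.]), 0.79), (array([436., 260.]), 0.76)]
ring [(array([312., 221.]), 0.67)]
flap [(array([326., 246.]), 0.95), (array([312., 221.]), 0.55)]
flap_edge [(array([328., 248.]), 0.87), (array([457., 330.]), 0.56)]
hatch [(array([327., 259.]), 0.86), (array([205., 217.]), 0.67)]
deck [(array([329., 258.]), 0.67)]
```

View pics/top0.png

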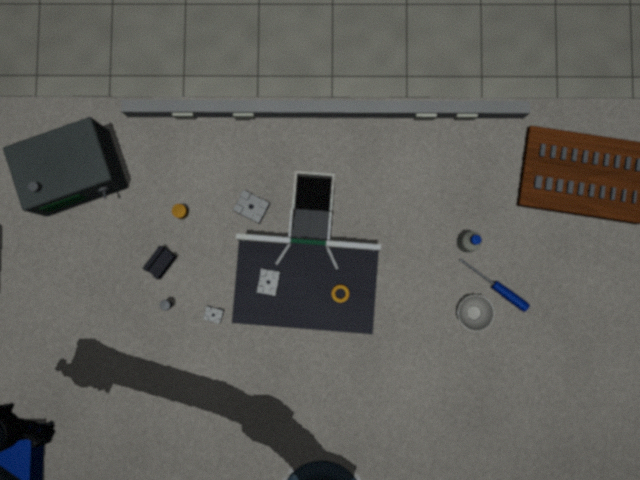

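View pics/scene0.png

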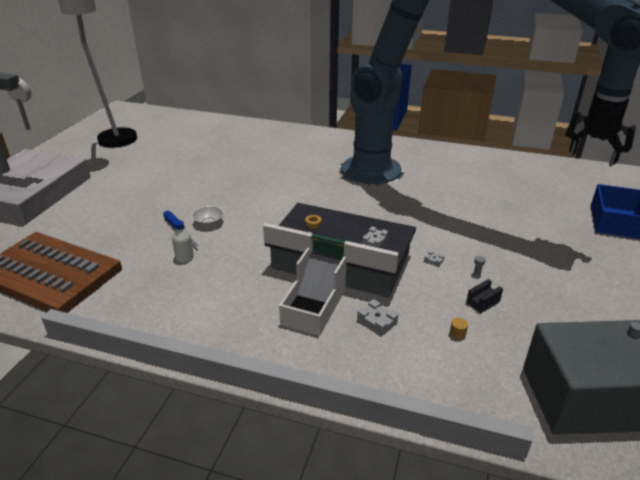

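Three block look-alikes in the top view: (252,206), large, on the bench; (268,282), middle-sized, on the deck; (213,314), small, on the bench. The middle-sized one, lying on the deck, is the one meant. The ring is at (341,294) and the hatch opening at about (309,241). I'll confirm this in an enlarged crop.

```bash
python3 - <<'E'
from h import *
a=cv2.imread('pics/top0.png')[165:345,195:395]
cv2.imwrite('pics/crop0.png',cv2.resize(a,None,fx=3.3,fy=3.3,interpolation=cv2.INTER_CUBIC)) # u=195+c/3.3
np.set_printoptions(precision=4,suppress=True)
g=cv2.cvtColor(cv2.imread('pics/top0.png'),cv2.COLOR_BGR2HSV)
m=((g[...,2]<75)).astype(np.uint8); m[:232]=0; m[340:]=0; m[:,:215]=0; m[:,395:]=0
c=max(cv2.findContours(m,cv2.RETR_EXTERNAL,cv2.CHAIN_APPROX_NONE)[0],key=cv2.contourArea)
p=cv2.approxPolyDP(c,5,True)[:,0]; print(p)
for q in p: print(q,atz('top',q,.085))
E
```

```text
[[239 240]
 [232 322]
 [372 332]
 [378 251]
 [330 247]
 [336 270]
 [325 249]
 [326 232]
 [292 232]
 [277 265]
 [286 244]]
[239 240] [0.6276 0.1955 0.085 ]
[232 322] [0.4356 0.2085 0.085 ]
[372 332] [ 0.4155 -0.1178  0.085 ]
[378 251] [ 0.6041 -0.1315  0.085 ]
[330 247] [ 0.6127 -0.019   0.085 ]
[336 270] [ 0.5588 -0.0334  0.085 ]
[325 249] [ 0.6079 -0.0072  0.085 ]
[326 232] [ 0.648  -0.0093  0.085 ]
[292 232] [0.6474 0.0707 0.085 ]
[277 265] [0.5694 0.1051 0.085 ]
[286 244] [0.619  0.0846 0.085 ]
```

View pics/crop0.png

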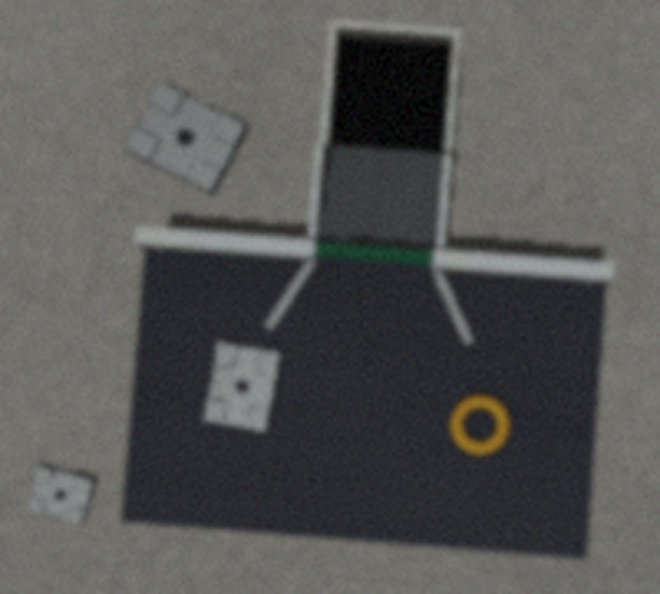

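The crop confirms it: the middle-sized block is on the deck at crop (241,387), i.e. pixel (268,282). It is about 1.2 times the size of the small one and clearly smaller than the large one. Next I work out the poses.

```bash
python3 - <<'E'
from h import *
np.set_printoptions(precision=4,suppress=True)
A=np.array([.4356,.2085]);B=np.array([.4155,-.1178]); yaw=-np.arctan2(*(A-B)); print('yaw',yaw)
c,s=np.cos(yaw),np.sin(yaw); Rz=np.array([[c,-s],[s,c]])
o=(A+B)/2+Rz@[.2,0]-Rz@[.0006,0]; print('hatch',o)
def loc(p): return Rz.T@(p[:2]-o)
def cr(p,z): return atz('top',(195+(p[0]+.5)/3.3-.5,165+(p[1]+.5)/3.3-.5),z)
for nm,p,z in [('lintel',(374,253),.135),('padNW',(338,38),.02),('padNE',(448,38),.02),('chuteL',(315,235),.09),('chuteR',(440,245),.09),('wallL',(140,236),.135),('wallR',(612,270),.135),('ring',(480,425),.103),('stripL',(268,326),.101),('stripR',(469,342),.101)]:
    print(nm,loc(cr(p,z)))
q=np.array([cr(p,.107) for p in [(217,342),(280,352),(266,432),(204,422)]])
print('block',q[:,:2].mean(0),loc(q.mean(0)),[np.linalg.norm(q[k]-q[(k+1)%4]) for k in range(4)])
d=q[0]+q[1]-q[2]-q[3]; print('byaw',np.arctan2(d[1],d[0]), 'det',loc(atz('top',(268,282),.107)), loc(atz('scene',(375,240),.107)))
E
```

```text
yaw -0.06152201770073527
hatch [0.6246 0.0331]
lintel [-0.0026 -0.0017]
padNW [0.1654 0.0403]
padNE [ 0.171 -0.042]
chuteL [0.0107 0.0425]
chuteR [ 0.0096 -0.0467]
wallL [-0.0019  0.1602]
wallR [-0.003  -0.1656]
ring [-0.1154 -0.0832]
stripL [-0.0566  0.0701]
stripR [-0.058  -0.0716]
block [0.5294 0.1239] [-0.1005  0.0848] [np.float64(0.044749306084415755), np.float64(0.05659572874729317), np.float64(0.04393460037633206), np.float64(0.05652785004064924)]
byaw -0.153843364920295 det [-0.1007  0.0846] [-0.0762  0.0959]
```

Emit:
apply_moves(
  targets=[
    {"rz": -0.1175, "tx": 0},
    {"rz": -0.1175},
    {"tx": -20, "ty": -24},
    {"tx": -25, "ty": -30},
    {"tx": -25, "ty": -30},
  ],
)

```text
schema error: expected keys rx, ry, rz, tx, ty, tz, jaw
```

Emit:
apply_moves(
  targets=[
    {"tx": -25, "ty": -30},
    {"tx": -25, "ty": -30},
    {"tx": -25, "ty": -30},
    {"tx": -25, "ty": -30},
    {"tx": -25, "ty": -30},
  ],
)

```text
schema error: expected keys rx, ry, rz, tx, ty, tz, jaw
```

Emit:
apply_moves(
  targets=[
    {"tx": -25, "ty": -30},
    {"tx": -25, "ty": -30},
    {"tx": -25, "ty": -30},
    {"tx": -25, "ty": -30},
    {"tx": -25, "ty": -30},
  ],
)

```text
schema error: expected keys rx, ry, rz, tx, ty, tz, jaw
```

All keys are needed in every row.

Emit:
apply_moves(
  targets=[
    {"rx": 0, "ry": 0, "rz": -0.1175, "tx": 0, "ty": 0, "tz": 0, "jaw": 85},
    {"rx": 0, "ry": 0, "rz": -0.1175, "tx": 0, "ty": 0, "tz": 0, "jaw": 85},
    {"rx": 0, "ry": 0, "rz": 0, "tx": -20, "ty": -24, "tz": 0, "jaw": 85},
    {"rx": 0, "ry": 0, "rz": 0, "tx": -25, "ty": -30, "tz": 0, "jaw": 85},
    {"rx": 0, "ry": 0, "rz": 0, "tx": -25, "ty": -30, "tz": 0, "jaw": 85},
  ],
)

```text
clock: 1.12
position: [0.3022, 0.5077, 0.2312]
ee_rot: [3.141, -0.0, 2.991]
wrist_force: [0.7, -0.3, 0.5]
opening: 1.0
finger_force: 0.0
```

Emit:
apply_moves(
  targets=[
    {"rx": 0, "ry": 0, "rz": 0, "tx": -25, "ty": -30, "tz": 0, "jaw": 85},
    {"rx": 0, "ry": 0, "rz": 0, "tx": -25, "ty": -30, "tz": 0, "jaw": 85},
    {"rx": 0, "ry": 0, "rz": 0, "tx": -25, "ty": -30, "tz": 0, "jaw": 85},
    {"rx": 0, "ry": 0, "rz": 0, "tx": -25, "ty": -30, "tz": 0, "jaw": 85},
    {"rx": 0, "ry": 0, "rz": 0, "tx": -25, "ty": -30, "tz": 0, "jaw": 85},
  ],
)

```text
clock: 1.53
position: [0.404, 0.3387, 0.2317]
ee_rot: [3.141, 0.0, 2.988]
wrist_force: [-0.1, 0.6, 0.1]
opening: 0.996
finger_force: 0.0
```

Emit:
apply_moves(
  targets=[
    {"rx": 0, "ry": 0, "rz": 0, "tx": -25, "ty": -30, "tz": 0, "jaw": 85},
    {"rx": 0, "ry": 0, "rz": 0, "tx": -25, "ty": -30, "tz": 0, "jaw": 85},
    {"rx": 0, "ry": 0, "rz": 0, "tx": -25, "ty": -30, "tz": 0, "jaw": 85},
    {"rx": 0, "ry": 0, "rz": 0, "tx": -25, "ty": -30, "tz": 0, "jaw": 85},
    {"rx": 0, "ry": 0, "rz": 0, "tx": 0, "ty": 0, "tz": 0, "jaw": 85},
  ],
)

```text
clock: 1.95
position: [0.4887, 0.1961, 0.232]
ee_rot: [-3.138, 0.005, 2.973]
wrist_force: [0.0, -1.5, 0.3]
opening: 0.998
finger_force: 0.0
```

Emit:
apply_moves(
  targets=[
    {"rx": 0, "ry": 0, "rz": 0, "tx": -20, "ty": -25, "tz": 0, "jaw": 85},
    {"rx": 0, "ry": 0, "rz": 0, "tx": -13, "ty": -19, "tz": 0, "jaw": 85},
    {"rx": 0, "ry": 0, "rz": 0, "tx": 0, "ty": 0, "tz": 20, "jaw": 85},
    {"rx": 0, "ry": 0, "rz": 0, "tx": 0, "ty": 0, "tz": 0, "jaw": 85},
    {"rx": 0, "ry": 0, "rz": 0, "tx": 0, "ty": 0, "tz": 0, "jaw": 85},
  ],
)

```text
clock: 2.37
position: [0.5083, 0.1581, 0.2103]
ee_rot: [-3.14, -0.003, 2.988]
wrist_force: [0.1, 0.3, 0.4]
opening: 0.996
finger_force: 0.0
```

```bash
cat >> h.py <<'E'
Y=-.0615; O=np.array([.6236,.0327]); RZ=np.array([[np.cos(Y),-np.sin(Y)],[np.sin(Y),np.cos(Y)]])
def loc(p): return RZ.T@(np.array(p)[:2]-O)
E
python3 - <<'E'
from h import *
np.set_printoptions(precision=4,suppress=True)
s=read_state(); print(s['position'],s['ee_rot'],s['joints'])
i=cams.camera_info('wrist'); save('wrist','w0.png')
for th in('block_center','ring','flap_edge'):
    for r in cams.recognise(th,'wrist'): print(th,r['score'],r['uv'],atz('wrist',r['uv'],.105,i))
E
```

```text
[0.5083 0.1581 0.2103] [-3.1404 -0.0029  2.9878] [-0.6604  0.1852  0.3134  1.913  -0.0657  1.0563  1.0975]
block_center 0.96 [433.1, 121.8] [0.4417 0.2406 0.105 ]
block_center 0.94 [400.9, 380.2] [0.6431 0.202  0.105 ]
block_center 0.67 [577.6, 130.0] [0.4614 0.3346 0.105 ]
block_center 0.62 [286.5, 261.2] [0.5238 0.1274 0.105 ]
block_center 0.48 [528.5, 351.8] [0.6311 0.3062 0.105 ]
ring 0.9 [67.7, 267.2] [ 0.5037 -0.035   0.105 ]
flap_edge 0.64 [224.4, 385.3] [0.6259 0.0554 0.105 ]
```

View pics/w0.png

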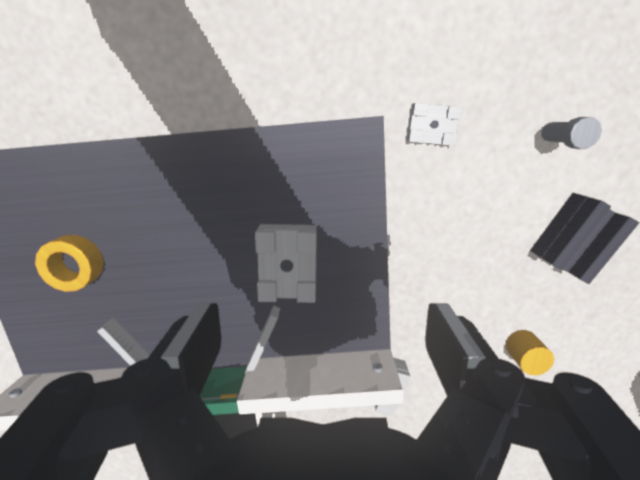

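The block (hole at pixel (287,266)) lies ahead of the open fingers. The ring is at (68,265) and the flap at (224,388). The wrist estimate, about (0.526,0.127), agrees with the top view.

Emit:
apply_moves(
  targets=[
    {"rx": 0, "ry": 0, "rz": 0, "tx": -8, "ty": -10, "tz": 10, "jaw": 85},
    {"rx": 0, "ry": 0, "rz": 0, "tx": -8, "ty": -10, "tz": 15, "jaw": 85},
    {"rx": 0, "ry": 0, "rz": 0, "tx": -8, "ty": -10, "tz": 15, "jaw": 85},
    {"rx": 0, "ry": 0, "rz": 0, "tx": 0, "ty": 0, "tz": 0, "jaw": 85},
    {"rx": 0, "ry": 0, "rz": 0, "tx": 0, "ty": 0, "tz": 0, "jaw": 85},
  ],
)

```text
clock: 2.98
position: [0.5282, 0.1247, 0.1711]
ee_rot: [-3.141, -0.001, 2.987]
wrist_force: [0.2, -0.3, -0.2]
opening: 0.997
finger_force: 0.0
```

```bash
python3 - <<'E'
from h import *
np.set_printoptions(precision=4,suppress=True)
s=read_state(); print(s['position'],s['ee_rot'])
i=cams.camera_info('wrist'); save('wrist','w1.png')
for r in cams.recognise('block_center','wrist'): print(r['score'],r['uv'],atz('wrist',r['uv'],.105,i))
E
```

```text
[0.5282 0.1247 0.1711] [-3.1411 -0.0013  2.9871]
0.91 [488.5, 89.8] [0.4479 0.2264 0.105 ]
0.76 [324.5, 250.3] [0.5254 0.1252 0.105 ]
0.53 [422.7, 423.0] [0.6698 0.1759 0.105 ]
```

View pics/w1.png

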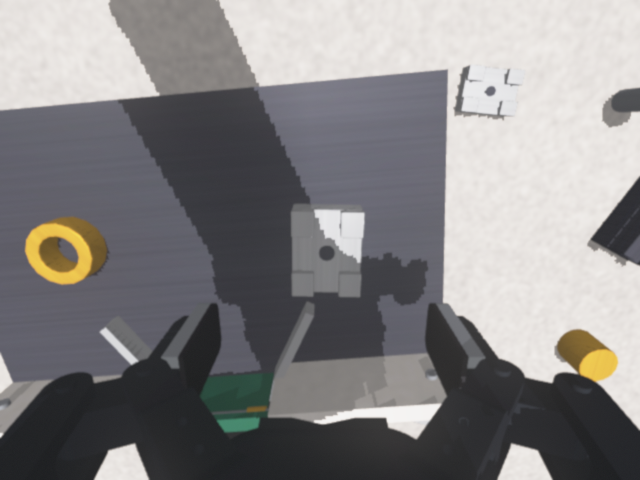

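The block, hole at (327,254), lies square between the fingers, whose tips are at about (195,310) and (455,310). Descending around it.

Emit:
apply_moves(
  targets=[
    {"rx": 0, "ry": 0, "rz": 0, "tx": 0, "ty": 0, "tz": 20, "jaw": 85},
    {"rx": 0, "ry": 0, "rz": 0, "tx": 0, "ty": 0, "tz": 25, "jaw": 85},
    {"rx": 0, "ry": 0, "rz": 0, "tx": 0, "ty": 0, "tz": 20, "jaw": 85},
    {"rx": 0, "ry": 0, "rz": 0, "tx": 0, "ty": 0, "tz": 14, "jaw": 85},
    {"rx": 0, "ry": 0, "rz": 0, "tx": 0, "ty": 0, "tz": 0, "jaw": 75},
  ],
)

```text
clock: 3.5
position: [0.5263, 0.1259, 0.0903]
ee_rot: [-3.14, -0.004, 2.99]
wrist_force: [-1.0, 0.2, -0.3]
opening: 0.884
finger_force: 0.0
```

Emit:
apply_moves(
  targets=[
    {"rx": 0, "ry": 0, "rz": 0, "tx": 0, "ty": 0, "tz": 0, "jaw": 67},
    {"rx": 0, "ry": 0, "rz": 0, "tx": 0, "ty": 0, "tz": 0, "jaw": 60},
    {"rx": 0, "ry": 0, "rz": 0, "tx": 0, "ty": 0, "tz": 0, "jaw": 55},
    {"rx": 0, "ry": 0, "rz": 0, "tx": 0, "ty": 0, "tz": 0, "jaw": 51},
    {"rx": 0, "ry": 0, "rz": 0, "tx": 0, "ty": 0, "tz": 0, "jaw": 49},
  ],
  squeeze=20,
)

```text
clock: 3.92
position: [0.5295, 0.125, 0.0934]
ee_rot: [3.14, 0.002, 2.988]
wrist_force: [-1.4, -0.2, 0.1]
opening: 0.572
finger_force: 0.0
```

Emit:
apply_moves(
  targets=[
    {"rx": 0, "ry": 0, "rz": -0.046, "tx": 0, "ty": 0, "tz": 2, "jaw": 48},
    {"rx": 0, "ry": 0, "rz": -0.046, "tx": 0, "ty": -2, "tz": 1, "jaw": 48},
    {"rx": 0, "ry": 0, "rz": 0, "tx": 0, "ty": -3, "tz": 0, "jaw": 48},
    {"rx": 0, "ry": 0, "rz": 0, "tx": 0, "ty": -4, "tz": 0, "jaw": 48},
    {"rx": 0, "ry": 0, "rz": 0, "tx": 0, "ty": -5, "tz": 0, "jaw": 48},
  ],
)

```text
clock: 4.33
position: [0.5282, 0.1111, 0.0898]
ee_rot: [3.141, 0.001, 3.08]
wrist_force: [0.5, 0.6, 1.1]
opening: 0.558
finger_force: 0.7
```

Emit:
apply_moves(
  targets=[
    {"rx": 0, "ry": 0, "rz": 0, "tx": 0, "ty": -6, "tz": 0, "jaw": 48},
    {"rx": 0, "ry": 0, "rz": 0, "tx": 0, "ty": -6, "tz": 0, "jaw": 48},
    {"rx": 0, "ry": 0, "rz": 0, "tx": 0, "ty": -6, "tz": 0, "jaw": 48},
    {"rx": 0, "ry": 0, "rz": 0, "tx": 0, "ty": -6, "tz": 0, "jaw": 48},
    {"rx": 0, "ry": 0, "rz": 0, "tx": 0, "ty": -6, "tz": 0, "jaw": 48},
  ],
)

```text
clock: 4.75
position: [0.5258, 0.0799, 0.0892]
ee_rot: [-3.141, -0.0, 3.079]
wrist_force: [-0.2, 0.7, -0.1]
opening: 0.562
finger_force: 0.7
```

```bash
python3 - <<'E'
from h import *
np.set_printoptions(precision=4,suppress=True)
s=read_state(); print(s['position'],s['ee_rot'],loc(s['position']))
i=cams.camera_info('wrist'); save('wrist','w2.png')
for r in cams.recognise('block_center','wrist'): print(r['score'],r['uv'],loc(atz('wrist',r['uv'],.105,i)))
E
```

```text
[0.5258 0.0799 0.0892] [-3.1415 -0.0001  3.0792] [-0.1005  0.041 ]
0.89 [327.8, 313.0] [-0.1073  0.0422]
```

View pics/w2.png

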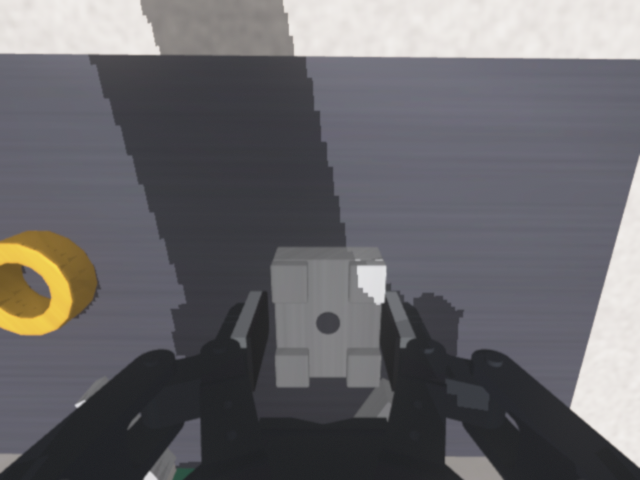

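The block, hole at (328,323), is caged square between the fingers and following. The ring at (40,283) is clear. Continuing about 41 mm to the middle.

Emit:
apply_moves(
  targets=[
    {"rx": 0, "ry": 0, "rz": 0, "tx": 0, "ty": -5, "tz": 0, "jaw": 48},
    {"rx": 0, "ry": 0, "rz": 0, "tx": 0, "ty": -6, "tz": 0, "jaw": 48},
    {"rx": 0, "ry": 0, "rz": 0, "tx": 0, "ty": -6, "tz": 0, "jaw": 48},
    {"rx": 0, "ry": 0, "rz": 0, "tx": 0, "ty": -6, "tz": 0, "jaw": 48},
    {"rx": 0, "ry": 0, "rz": 0, "tx": 0, "ty": -5, "tz": 0, "jaw": 48},
  ],
)

```text
clock: 5.27
position: [0.5238, 0.0517, 0.089]
ee_rot: [-3.141, -0.001, 3.079]
wrist_force: [0.6, 0.2, -0.5]
opening: 0.563
finger_force: 0.4
```

Emit:
apply_moves(
  targets=[
    {"rx": 0, "ry": 0, "rz": 0, "tx": 0, "ty": -4, "tz": 0, "jaw": 48},
    {"rx": 0, "ry": 0, "rz": 0, "tx": 0, "ty": -3, "tz": 0, "jaw": 48},
    {"rx": 0, "ry": 0, "rz": 0, "tx": 0, "ty": -2, "tz": 0, "jaw": 47},
    {"rx": 0, "ry": 0, "rz": 0, "tx": 0, "ty": -1, "tz": 0, "jaw": 46},
    {"rx": 0, "ry": 0, "rz": 0, "tx": 0, "ty": 0, "tz": 0, "jaw": 46},
  ],
)

```text
clock: 5.68
position: [0.5236, 0.0425, 0.0893]
ee_rot: [-3.141, 0.0, 3.08]
wrist_force: [0.4, 0.7, -0.3]
opening: 0.543
finger_force: 0.0
```

```bash
python3 - <<'E'
from h import *
np.set_printoptions(precision=4,suppress=True)
s=read_state(); print(s['position'],s['ee_rot'],loc(s['position']),s['opening']*85.4)
i=cams.camera_info('wrist'); save('wrist','w3.png')
for r in cams.recognise('block_center','wrist'): print(r['score'],r['uv'],loc(atz('wrist',r['uv'],.105,i)))
for r in cams.recognise('flap_edge','wrist'): print(r['score'],r['uv'],loc(atz('wrist',r['uv'],.09,i)))
E
```

```text
[0.5236 0.0425 0.0893] [-3.1414  0.0001  3.0797] [-0.1004  0.0036] 46.41238968565347
0.64 [325.8, 315.4] [-0.106  0.004]
```

View pics/w3.png

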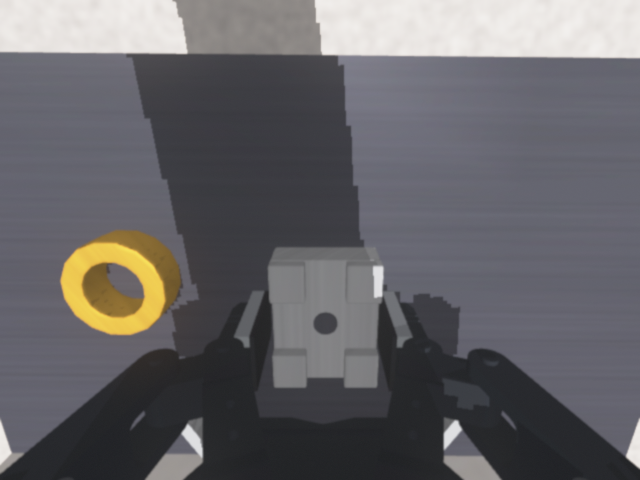

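The block, hole at (326,323), is about 4 mm left of the middle; the guide strips show at columns 193 and 452. I nudge it 3 mm, open slightly, lift and go behind it.

Emit:
apply_moves(
  targets=[
    {"rx": 0, "ry": 0, "rz": 0, "tx": 0, "ty": -2, "tz": 0, "jaw": 46},
    {"rx": 0, "ry": 0, "rz": 0, "tx": 0, "ty": -1.5, "tz": 0, "jaw": 46},
    {"rx": 0, "ry": 0, "rz": 0, "tx": 0, "ty": 0, "tz": 0, "jaw": 46},
    {"rx": 0, "ry": 0, "rz": 0, "tx": 0, "ty": 0, "tz": 0, "jaw": 55},
    {"rx": 0, "ry": 0, "rz": 0, "tx": 0, "ty": 0, "tz": 0, "jaw": 55},
  ],
)

```text
clock: 6.25
position: [0.5233, 0.039, 0.0893]
ee_rot: [-3.141, -0.0, 3.08]
wrist_force: [0.6, 0.1, -0.9]
opening: 0.643
finger_force: 0.0
```

Emit:
apply_moves(
  targets=[
    {"rx": 0, "ry": 0, "rz": 0, "tx": 0, "ty": 0, "tz": -10, "jaw": 55},
    {"rx": 0, "ry": 0, "rz": 0, "tx": 0, "ty": 0, "tz": -20, "jaw": 55},
    {"rx": 0, "ry": 0, "rz": 0, "tx": 0, "ty": 0, "tz": -20, "jaw": 55},
    {"rx": 0, "ry": 0, "rz": 0, "tx": 18, "ty": 0, "tz": 0, "jaw": 40},
    {"rx": 0, "ry": 0, "rz": 0, "tx": 20, "ty": 0, "tz": 0, "jaw": 30},
  ],
)

```text
clock: 6.67
position: [0.4881, 0.0416, 0.142]
ee_rot: [3.141, 0.006, 3.079]
wrist_force: [-0.5, -0.0, 0.5]
opening: 0.372
finger_force: 0.0
```

Emit:
apply_moves(
  targets=[
    {"rx": 0, "ry": 0, "rz": 0, "tx": 20, "ty": 0, "tz": 0, "jaw": 16},
    {"rx": 0, "ry": 0, "rz": 0, "tx": 2, "ty": 0, "tz": 0, "jaw": 16},
    {"rx": 0, "ry": 0, "rz": 0, "tx": 0, "ty": 0, "tz": 0, "jaw": 16},
    {"rx": 0, "ry": 0, "rz": 0, "tx": 0, "ty": 0, "tz": 0, "jaw": 16},
    {"rx": 0, "ry": 0, "rz": 0, "tx": 0, "ty": 0, "tz": 0, "jaw": 16},
  ],
)

```text
clock: 7.08
position: [0.465, 0.043, 0.1399]
ee_rot: [3.141, 0.002, 3.08]
wrist_force: [-0.5, -0.3, 0.2]
opening: 0.186
finger_force: 0.0
```

```bash
python3 - <<'E'
from h import *
np.set_printoptions(precision=4,suppress=True)
s=read_state(); print(s['position'],s['ee_rot'],loc(s['position']),s['opening']*85.4)
i=cams.camera_info('wrist'); save('wrist','w4.png')
for r in cams.recognise('block_center','wrist'): print(r['score'],r['uv'],loc(atz('wrist',r['uv'],.105,i)))
a=save('top','t4.png')
for r in cams.recognise('block_center','top'): print(r['score'],r['uv'],loc(atz('top',r['uv'],.105)))
w=cv2.imread('pics/w4.png'); t=cv2.resize(a[200:350,220:395,::-1],(480*175//150,480)); cv2.imwrite('pics/c4.png',cv2.resize(np.hstack([w,t]),None,fx=.66,fy=.66))
E
```

```text
[0.465  0.043  0.1399] [3.1414 0.0021 3.0795] [-0.159   0.0005] 15.919511352148076
0.69 [620.7, 175.1] [-0.2128  0.1458]
0.58 [325.9, 363.5] [-0.1025  0.0015]
0.82 [252.2, 206.7] [0.0724 0.1352]
0.73 [214.3, 313.9] [-0.1816  0.2033]
0.58 [303.1, 282.6] [-0.0955  0.0042]
```

View pics/c4.png

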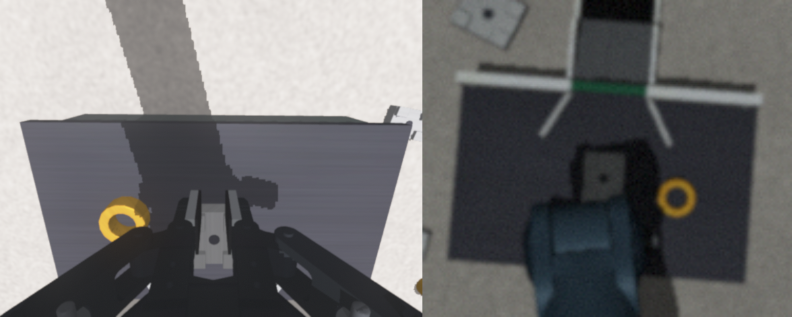

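The block, top-view crop (604,178), sits square and in the middle of the funnel; the strip ends are at (541,134) and (670,146). The fingers stand about 18 mm behind it and the ring is untouched. I lower them and push steadily.

Emit:
apply_moves(
  targets=[
    {"rx": 0, "ry": 0, "rz": 0, "tx": 0, "ty": 0, "tz": 15, "jaw": 16},
    {"rx": 0, "ry": 0, "rz": 0, "tx": 0, "ty": 0, "tz": 18, "jaw": 16},
    {"rx": 0, "ry": 0, "rz": 0, "tx": 0, "ty": 0, "tz": 11, "jaw": 16},
    {"rx": 0, "ry": 0, "rz": 0, "tx": 0, "ty": 0, "tz": 4, "jaw": 16},
    {"rx": 0, "ry": 0, "rz": 0, "tx": 0, "ty": 0, "tz": 0, "jaw": 16},
  ],
)

```text
clock: 7.7
position: [0.4626, 0.0427, 0.0902]
ee_rot: [-3.14, -0.003, 3.08]
wrist_force: [0.1, 0.4, -0.3]
opening: 0.188
finger_force: 0.0
```

Emit:
apply_moves(
  targets=[
    {"rx": 0, "ry": 0, "rz": 0, "tx": -3, "ty": 0, "tz": 0, "jaw": 16},
    {"rx": 0, "ry": 0, "rz": 0, "tx": -3, "ty": 0, "tz": 0, "jaw": 16},
    {"rx": 0, "ry": 0, "rz": 0, "tx": -3, "ty": 0, "tz": 0, "jaw": 16},
    {"rx": 0, "ry": 0, "rz": 0, "tx": -3, "ty": 0, "tz": 0, "jaw": 16},
    {"rx": 0, "ry": 0, "rz": 0, "tx": -2, "ty": 0, "tz": 0, "jaw": 16},
  ],
)

```text
clock: 8.12
position: [0.4786, 0.0422, 0.0919]
ee_rot: [3.141, 0.002, 3.08]
wrist_force: [0.8, 0.0, -0.0]
opening: 0.183
finger_force: 0.0
```

Emit:
apply_moves(
  targets=[
    {"rx": 0, "ry": 0, "rz": 0, "tx": -2, "ty": 0, "tz": 0, "jaw": 16},
    {"rx": 0, "ry": 0, "rz": 0, "tx": -2, "ty": 0, "tz": 0, "jaw": 16},
    {"rx": 0, "ry": 0, "rz": 0, "tx": -2, "ty": 0, "tz": 0, "jaw": 16},
    {"rx": 0, "ry": 0, "rz": 0, "tx": -2, "ty": 0, "tz": 0, "jaw": 16},
    {"rx": 0, "ry": 0, "rz": 0, "tx": -3, "ty": 0, "tz": 0, "jaw": 16},
  ],
)

```text
clock: 8.53
position: [0.4877, 0.0415, 0.0911]
ee_rot: [-3.141, -0.002, 3.08]
wrist_force: [-1.6, -0.5, 0.6]
opening: 0.188
finger_force: 0.7
```

Emit:
apply_moves(
  targets=[
    {"rx": 0, "ry": 0, "rz": 0, "tx": -3, "ty": 0, "tz": 0, "jaw": 16},
    {"rx": 0, "ry": 0, "rz": 0, "tx": -3, "ty": 0, "tz": 0, "jaw": 16},
    {"rx": 0, "ry": 0, "rz": 0, "tx": -4, "ty": 0, "tz": 0, "jaw": 16},
    {"rx": 0, "ry": 0, "rz": 0, "tx": -4, "ty": 0, "tz": 0, "jaw": 16},
    {"rx": 0, "ry": 0, "rz": 0, "tx": -4, "ty": 0, "tz": 0, "jaw": 16},
  ],
)

```text
clock: 8.95
position: [0.5067, 0.0403, 0.0911]
ee_rot: [-3.141, -0.0, 3.08]
wrist_force: [-1.6, -0.3, -1.8]
opening: 0.186
finger_force: 0.4
```

```bash
python3 - <<'E'
from h import *
np.set_printoptions(precision=4,suppress=True)
s=read_state(); print(s['position'],s['ee_rot'],loc(s['position']),s['opening']*85.4)
a=save('top','t5.png'); i=cams.camera_info('wrist'); w=save('wrist','w5.png')
for r in cams.recognise('block_center','wrist'): print(r['score'],r['uv'],loc(atz('wrist',r['uv'],.105,i)))
cv2.imwrite('pics/c5.png',cv2.resize(np.hstack([w[:,:,::-1],cv2.resize(a[200:350,220:395,::-1],(560,480))]),None,fx=.66,fy=.66))
E
```

```text
[0.5067 0.0403 0.0911] [-3.1414 -0.0001  3.0798] [-0.1172  0.0004] 15.917345878347849
0.87 [322.0, 381.0] [-0.0882 -0.0008]
```

View pics/c5.png

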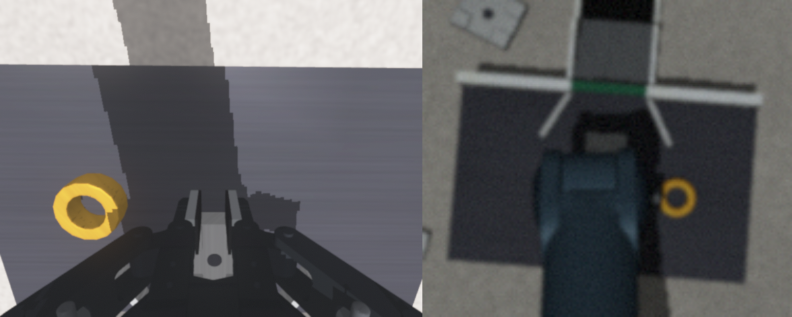

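The fingers are pushing the block steadily; it shows at wrist-crop (214,245) and top-crop (605,140), centred in the funnel. Continuing.

Emit:
apply_moves(
  targets=[
    {"rx": 0, "ry": 0, "rz": 0, "tx": -4, "ty": 0, "tz": 0, "jaw": 16},
    {"rx": 0, "ry": 0, "rz": 0, "tx": -5, "ty": 0, "tz": 0, "jaw": 16},
    {"rx": 0, "ry": 0, "rz": 0, "tx": -5, "ty": 0, "tz": 0, "jaw": 16},
    {"rx": 0, "ry": 0, "rz": 0, "tx": -5, "ty": 0, "tz": 0, "jaw": 16},
    {"rx": 0, "ry": 0, "rz": 0, "tx": -5, "ty": 0, "tz": 0, "jaw": 16},
  ],
)

```text
clock: 9.52
position: [0.5308, 0.0388, 0.0912]
ee_rot: [-3.142, -0.0, 3.08]
wrist_force: [-0.6, -0.5, 0.6]
opening: 0.189
finger_force: 0.4
```

Emit:
apply_moves(
  targets=[
    {"rx": 0, "ry": 0, "rz": 0, "tx": -5, "ty": 0, "tz": 0, "jaw": 16},
    {"rx": 0, "ry": 0, "rz": 0, "tx": -4, "ty": 0, "tz": 0, "jaw": 16},
    {"rx": 0, "ry": 0, "rz": 0, "tx": -4, "ty": 0, "tz": 0, "jaw": 16},
    {"rx": 0, "ry": 0, "rz": 0, "tx": -4, "ty": 0, "tz": 0, "jaw": 16},
    {"rx": 0, "ry": 0, "rz": 0, "tx": -4, "ty": 0, "tz": 0, "jaw": 16},
  ],
)

```text
clock: 9.93
position: [0.5516, 0.0376, 0.0913]
ee_rot: [3.142, -0.0, 3.08]
wrist_force: [-1.5, 0.4, 0.1]
opening: 0.189
finger_force: 0.5
```

Emit:
apply_moves(
  targets=[
    {"rx": 0, "ry": 0, "rz": 0, "tx": -4, "ty": 0, "tz": 0, "jaw": 16},
    {"rx": 0, "ry": 0, "rz": 0, "tx": -4, "ty": 0, "tz": 0, "jaw": 16},
    {"rx": 0, "ry": 0, "rz": 0, "tx": -4, "ty": 0, "tz": 0, "jaw": 16},
    {"rx": 0, "ry": 0, "rz": 0, "tx": -4, "ty": 0, "tz": 0, "jaw": 16},
    {"rx": 0, "ry": 0, "rz": 0, "tx": -4, "ty": 0, "tz": 0, "jaw": 16},
  ],
)

```text
clock: 10.35
position: [0.5714, 0.0363, 0.0912]
ee_rot: [3.142, -0.001, 3.08]
wrist_force: [-1.6, 0.5, 1.5]
opening: 0.189
finger_force: 0.9
```

```bash
python3 - <<'E'
from h import *
np.set_printoptions(precision=4,suppress=True)
s=read_state(); print(loc(s['position']),s['position'],s['wrist_force'])
a=save('scene','s6.png')
for r in cams.recognise('block_center','scene'): print(r['score'],r['uv'])
cv2.imwrite('pics/c6.png',cv2.resize(a[170:350,220:460,::-1],None,fx=3,fy=3,interpolation=cv2.INTER_CUBIC))
E
```

```text
[-0.0524  0.0004] [0.5714 0.0363 0.0912] [-1.646   0.4845  1.5447]
0.92 [377.1, 315.9]
0.75 [180.6, 244.6]
0.71 [431.3, 256.8]
0.52 [323.5, 259.4]
```

View pics/c6.png

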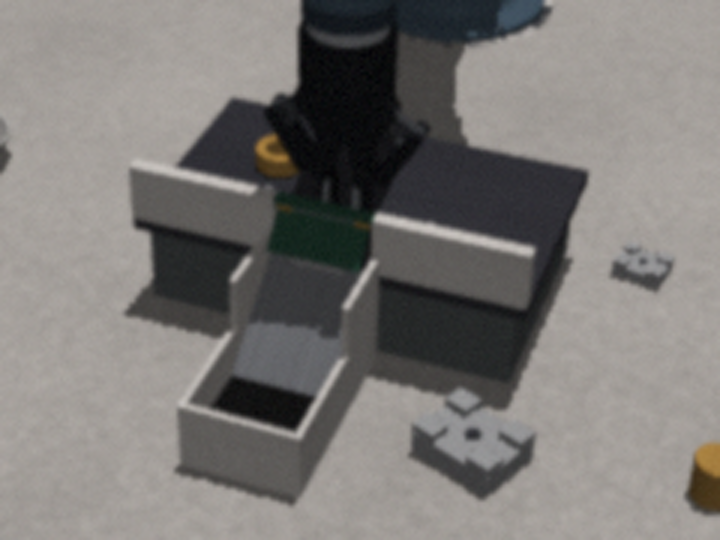

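The flap, crop (320,235), is opening inward with the block behind it, and the force is low. I push the last 28 mm slowly.

Emit:
apply_moves(
  targets=[
    {"rx": 0, "ry": 0, "rz": 0, "tx": -3, "ty": 0, "tz": 0, "jaw": 16},
    {"rx": 0, "ry": 0, "rz": 0, "tx": -3, "ty": 0, "tz": 0, "jaw": 16},
    {"rx": 0, "ry": 0, "rz": 0, "tx": -3, "ty": 0, "tz": 0, "jaw": 16},
    {"rx": 0, "ry": 0, "rz": 0, "tx": -3, "ty": 0, "tz": 0, "jaw": 16},
    {"rx": 0, "ry": 0, "rz": 0, "tx": -3, "ty": 0, "tz": 0, "jaw": 16},
  ],
)

```text
clock: 10.87
position: [0.5864, 0.0355, 0.0913]
ee_rot: [3.142, -0.0, 3.08]
wrist_force: [-1.3, 0.2, 1.6]
opening: 0.187
finger_force: 0.9
```

Emit:
apply_moves(
  targets=[
    {"rx": 0, "ry": 0, "rz": 0, "tx": -3, "ty": 0, "tz": 0, "jaw": 16},
    {"rx": 0, "ry": 0, "rz": 0, "tx": -3, "ty": 0, "tz": 0, "jaw": 16},
    {"rx": 0, "ry": 0, "rz": 0, "tx": -3, "ty": 0, "tz": 0, "jaw": 16},
    {"rx": 0, "ry": 0, "rz": 0, "tx": -2, "ty": 0, "tz": 0, "jaw": 16},
    {"rx": 0, "ry": 0, "rz": 0, "tx": -2, "ty": 0, "tz": 0, "jaw": 16},
  ],
)

```text
clock: 11.28
position: [0.6001, 0.0346, 0.0914]
ee_rot: [-3.142, 0.002, 3.08]
wrist_force: [0.0, 0.4, 1.0]
opening: 0.186
finger_force: 0.0
```

```bash
python3 - <<'E'
from h import *
np.set_printoptions(precision=4,suppress=True)
s=read_state(); print(loc(s['position']),s['position'],s['wrist_force'])
a=save('scene','s7.png')
for r in cams.recognise('block_center','scene'): print(r['score'],r['uv'])
print('pad px',proj('scene',list(O+RZ@[.127,0])+[.035]),'mouth px',proj('scene',list(O+RZ@[.01,0])+[.1]))
cv2.imwrite('pics/c7.png',cv2.resize(a[170:350,220:460,::-1],None,fx=3,fy=3,interpolation=cv2.INTER_CUBIC))
E
```

```text
[-0.0235  0.0004] [0.6001 0.0346 0.0914] [0.0439 0.3905 1.0189]
0.95 [377.6, 315.7]
0.79 [319.9, 272.9]
0.76 [431.6, 257.0]
0.7 [459.7, 327.5]
pad px [306.2093 305.8891] mouth px [324.6949 253.5117]
```

The contact force has dropped to zero, so the block has tipped. I draw the fingers back.

Emit:
apply_moves(
  targets=[
    {"rx": 0, "ry": 0, "rz": 0, "tx": 4, "ty": 0, "tz": 0, "jaw": 16},
    {"rx": 0, "ry": 0, "rz": 0, "tx": 8, "ty": 0, "tz": 0, "jaw": 16},
    {"rx": 0, "ry": 0, "rz": 0, "tx": 12, "ty": 0, "tz": 0, "jaw": 16},
    {"rx": 0, "ry": 0, "rz": 0, "tx": 16, "ty": 0, "tz": 0, "jaw": 16},
    {"rx": 0, "ry": 0, "rz": 0, "tx": 16, "ty": 0, "tz": 0, "jaw": 16},
  ],
)

```text
clock: 11.8
position: [0.5418, 0.0381, 0.0911]
ee_rot: [-3.142, -0.001, 3.08]
wrist_force: [-0.3, -0.3, -0.1]
opening: 0.186
finger_force: 0.0
```

Emit:
apply_moves(
  targets=[
    {"rx": 0, "ry": 0, "rz": 0, "tx": 10, "ty": 0, "tz": 0, "jaw": 16},
    {"rx": 0, "ry": 0, "rz": 0, "tx": 5, "ty": 0, "tz": -10, "jaw": 16},
    {"rx": 0, "ry": 0, "rz": 0, "tx": 0, "ty": 0, "tz": -20, "jaw": 16},
    {"rx": 0, "ry": 0, "rz": 0, "tx": 0, "ty": 0, "tz": -20, "jaw": 16},
    {"rx": 0, "ry": 0, "rz": 0, "tx": 0, "ty": 0, "tz": 0, "jaw": 16},
  ],
)

```text
clock: 12.22
position: [0.532, 0.0393, 0.1462]
ee_rot: [3.139, 0.009, 3.08]
wrist_force: [0.8, -0.0, -0.1]
opening: 0.188
finger_force: 0.0
```

```bash
python3 - <<'E'
from h import *
np.set_printoptions(precision=4,suppress=True)
s=read_state(); print(s['clock'],loc(s['position']),s['position'],s['wrist_force'])
a=save('scene','s8.png'); b=save('top','t8.png')
for c,t in(('scene','block_center'),('scene','flap_edge'),('scene','ring'),('top','block_center'),('top','ring')):
    for r in cams.recognise(t,c): print(c,t,r['score'],r['uv'],loc(atz(c,r['uv'],.042 if 'block' in t else .1)))
# green pixels in scene = flap+lintel: compare to the start
for n in('scene0','s6','s7','s8'):
    g=cv2.cvtColor(cv2.imread(f'pics/{n}.png'),cv2.COLOR_BGR2HSV)[225:275,300:355]
    m=(g[...,0]>50)&(g[...,0]<90)&(g[...,1]>90); y,x=np.nonzero(m); print(n,m.sum(),y.min()+225,y.max()+225,x.min()+300,x.max()+300)
for nm in ('flap',): print(proj('scene',list(O)+[.089]))
# gray on pad in the top view, before/after
p=[proj('top',list(O+RZ@[dx,0])+[.03]) for dx in np.arange(.03,.175,.01)]
for n in('top0','t8'):
    g=cv2.imread(f'pics/{n}.png',0); print(n,[int(g[int(round(v)),int(round(u))]) for u,v in p])
E
```

```text
12.2167 [-0.0918  0.001 ] [0.532  0.0393 0.1462] [ 0.7986 -0.0042 -0.0517]
scene block_center 0.77 [435.2, 258.2] [-0.1441  0.2349]
scene block_center 0.74 [327.4, 250.1] [-0.0807 -0.026 ]
scene block_center 0.72 [308.8, 301.9] [0.1198 0.0034]
scene block_center 0.7 [377.8, 318.7] [0.1172 0.1623]
scene flap_edge 0.67 [327.3, 249.6] [-0.0068  0.0003]
scene flap_edge 0.55 [456.9, 328.5] [0.1502 0.3281]
scene ring 0.66 [311.1, 222.8] [-0.1008 -0.0779]
top block_center 0.85 [312.5, 198.0] [ 0.1114 -0.0018]
top block_center 0.78 [252.6, 209.9] [0.0724 0.1416]
top block_center 0.65 [213.7, 316.1] [-0.1903  0.2152]
top ring 0.74 [344.2, 298.5] [-0.1254 -0.093 ]
top ring 0.3 [310.1, 258.7] [-0.0391 -0.0079]
scene0 396 234 256 312 343
s6 493 235 259 310 343
s7 507 227 259 311 343
s8 417 235 257 313 343
[326.1459 254.9446]
top0 [58, 62, 60, 60, 60, 52, 6, 10, 6, 7, 14, 12, 8, 15, 76]
t8 [62, 64, 62, 57, 60, 55, 123, 132, 101, 106, 130, 118, 13, 3, 78]
```

The block is on the pad and the flap is back at its starting outline. I move a little further off, let things settle, and check once more numerically (all 10 views are used).

Emit:
apply_moves(
  targets=[
    {"rx": 0, "ry": 0, "rz": 0, "tx": 0, "ty": 0, "tz": -20, "jaw": 16},
    {"rx": 0, "ry": 0, "rz": 0, "tx": 10, "ty": 0, "tz": -20, "jaw": 16},
    {"rx": 0, "ry": 0, "rz": 0, "tx": 10, "ty": 0, "tz": -10, "jaw": 16},
    {"rx": 0, "ry": 0, "rz": 0, "tx": 0, "ty": 0, "tz": 0, "jaw": 16},
    {"rx": 0, "ry": 0, "rz": 0, "tx": 0, "ty": 0, "tz": 0, "jaw": 16},
  ],
)

```text
clock: 12.98
position: [0.5083, 0.0403, 0.191]
ee_rot: [3.141, 0.0, 3.08]
wrist_force: [0.4, -0.2, -0.5]
opening: 0.187
finger_force: 0.0
```

Emit:
apply_moves(
  targets=[
    {"rx": 0, "ry": 0, "rz": 0, "tx": 0, "ty": 0, "tz": 0, "jaw": 16},
    {"rx": 0, "ry": 0, "rz": 0, "tx": 0, "ty": 0, "tz": 0, "jaw": 16},
    {"rx": 0, "ry": 0, "rz": 0, "tx": 0, "ty": 0, "tz": 0, "jaw": 16},
    {"rx": 0, "ry": 0, "rz": 0, "tx": 0, "ty": 0, "tz": 0, "jaw": 16},
    {"rx": 0, "ry": 0, "rz": 0, "tx": 0, "ty": 0, "tz": 0, "jaw": 16},
  ],
)

```text
clock: 13.4
position: [0.5082, 0.0401, 0.1907]
ee_rot: [-3.141, -0.001, 3.08]
wrist_force: [0.3, 0.4, -0.9]
opening: 0.186
finger_force: 0.0
```

```bash
python3 - <<'E'
from h import *
np.set_printoptions(precision=3,suppress=True)
s=read_state(); print(s['clock'],s['position'],s['wrist_force'])
save('scene','s9.png'); save('top','t9.png')
for n in('scene0','s8','s9'):
    g=cv2.cvtColor(cv2.imread(f'pics/{n}.png'),cv2.COLOR_BGR2HSV)[225:275,300:355]
    m=(g[...,0]>50)&(g[...,0]<90)&(g[...,1]>90); y,x=np.nonzero(m); print(n,m.sum(),y.min()+225,y.max()+225,x.min()+300,x.max()+300)
d=cv2.absdiff(cv2.imread('pics/t9.png',0),cv2.imread('pics/top0.png',0))
m=np.zeros_like(d); m[168:222,290:337]=(d[168:222,290:337]>45)
for z in(.042,):
    c=max(cv2.findContours(m,0,1)[0],key=cv2.contourArea); b=cv2.boxPoints(cv2.minAreaRect(c))
    q=[loc(atz('top',p,z)) for p in b]; print(np.array(q),np.mean(q,0),[round(np.linalg.norm(q[k]-q[k-1]),4) for k in(0,1)])
d=cv2.absdiff(cv2.imread('pics/t9.png',0),cv2.imread('pics/t8.png',0))[165:225,230:345]; print('changed since',int((d>40).sum()))
R=lambda n:cv2.cvtColor(cv2.imread(f'pics/{n}.png'),cv2.COLOR_BGR2HSV)[275:315,320:365]
for n in('top0','t9'):
    h=R(n); k=(h[...,0]>10)&(h[...,0]<30)&(h[...,1]>120); y,x=np.nonzero(k); print('ring',x.mean()+320,y.mean()+275)
E
```

```text
13.4 [0.508 0.04  0.191] [ 0.344  0.427 -0.895]
scene0 396 234 256 312 343
s8 417 235 257 313 343
s9 424 234 256 312 343
[[ 0.085  0.021]
 [ 0.143  0.021]
 [ 0.143 -0.025]
 [ 0.085 -0.025]] [ 0.114 -0.002] [np.float64(0.0457), np.float64(0.0584)]
changed since 0
ring 339.9627906976744 293.0279069767442
ring 340.7437185929648 293.06532663316585
```

The block lies flat on the pad (apparent size 58 x 46 mm, centre at hatch x 114 mm, y -2 mm) and has stopped moving. The flap is shut, the ring has not moved and the arm is clear. Handing in.

```bash
python3 -c "
from plant import workorder; print(workorder.close_job())"
```

```text
the job is handed in; nothing more can be done
None
```

The job is handed in at about 13.4 s of the 58 s allowed: the middle-sized block lies flat on the black pad, the flap is shut behind it, the brass ring is where it was, and the fingers are clear; the other bench items were not each re-checked, and the verdict was not reported back.

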